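Pump up the receiver until its indicator pin is out

TASK

With the fingertips, push the guard bar aside, well clear of the hand pump's plunger (about a quarter turn, towards the side away from the receiver), then press the plunger cap down and let it come right up again, over and over, until the receiver's indicator pin has come fully out and its black band shows. Use only pushes and presses: do not pull the plunger up, touch the pin or move any of the loose things lying around, and leave the guard aside and the plunger up.

Things in the scene. Friction and masses are not known exactly. Their poses are not given: they have to be found in the camera images.
- unit: Charging unit, fixed to the bench, turned up to 26 degrees about the vertical: aluminium plate 170 (x) x 240 (y) x 12 mm; on it a grey hand pump at (0, +55) mm (48 mm across, top at height 84), a steel receiver at (0, -65) mm (44 mm across, top at height 77), guard hinge post at (+60, +55) mm. Origin: centre of the plate's underside, on the table; x, y along the plate, z up.
- plunger_cap: The pump's plunger cap: black round flat-topped cap 40 mm across, 10 mm thick, on a rod with a coil spring. Origin: centre of its top face, 118 mm above the table when up, 98 mm when pressed right down.
- plunger (a joint): Plunger stroke in m: 0 up at rest, 0.020 pressed down to its stop. Spring of 600 N/m (12 N at the stop); it comes back up by itself when let go. If pulled above its rest it goes negative (to -0.006).
- pin_head: The indicator pin: steel, 14 mm across, standing upright out of the receiver's top (height 77 mm). Origin: centre of its tip, 83 mm above the table when in, 113 mm when fully out; the black band around the pin, 29 to 34 mm below the tip, then shows above the receiver.
- pin (a joint): How far the pin is out, m: 0 in, 0.030 fully out; starts at 0 to 0.014. A ratchet lifts it as the plunger goes down; it stays put on the return. Each full stroke (down to the stop, then let right up) adds 6 mm, the first one anything up to 8 mm; strokes that press or return less than about 16 of the 20 mm may add nothing. Once fully out, more strokes move it no more.
- guard (a joint): Angle of the guard bar, rad: 0 lying over the plunger cap and pointing from its hinge to the unit's -x; grows as it swings level towards the unit's +y (clockwise from above), 1.57 pointing to the unit's +y, stop at 1.75. Stiff hinge (0.06 N m): it stays where it is left. Starts at 0 to 0.2.
- guard_end (a point): Point on the guard bar's middle line 90 mm from its hinge axis, at half its height (131 mm above the table). The bar is steel, 30 mm wide, underside 124 mm and top 138 mm above the table (6 mm clear over the plunger cap); it ends 105 mm from the hinge axis. Its x axis points along the bar towards the hinge.
- wheel: Bystander, loose: small wheel with a knobbly black tyre lying flat, 57 mm across, 26 mm high. To be left alone. Origin: centre of its underside.
- beam: Bystander, loose: grey perforated plastic beam lying flat, 96 x 16 x 10 mm. To be left alone. Origin: centre of its underside.
- bracket: Bystander, loose: grey perforated plastic L bracket lying flat, legs 64 and 56 mm, 10 mm high. To be left alone. Origin: under the middle of the longer leg.
- sensor: Bystander, loose: brass threaded sensor standing upright in a black block, 62 mm high, block 32 x 36 mm. To be left alone. Origin: centre of its underside.
- motor: Bystander, loose: white geared motor lying on its side, 70 x 40 x 36 mm with a short shaft and a round end. To be left alone. Origin: centre of its underside.
- fitting: Bystander, loose: small brass hose fitting standing on the unit's plate between pump and receiver, 22 mm across, 26 mm high. To be left alone. Origin: centre of its underside.
- driver_tool: Bystander, loose: screwdriver with a black handle lying on the table, 160 mm long; origin near its middle, on the underside. To be left alone.

How it is judged:
On the way, in this order (a step that is already met when the one before it is completed fails the run):
1. the guard bar has been swung aside (beyond 1.1 rad) (value of joint guard above 1.1 rad), for 0.2 s.
2. the indicator pin has been pumped fully out (beyond 27.5 of 30 mm) (value of joint guard above 1.1 rad and value of joint pin above 0.0275 m), for 0.2 s.
At the end, for the whole second after the job is handed in: The pin is out by more than 27.5 mm (fully out is 30), the guard bar stands beyond 1.1 rad, the plunger is back up within 3 mm of its rest, and the loose things are at rest (all of step 2 and value of joint plunger between -0.003 and 0.003 m and linear speed of each of wheel, beam, bracket, sensor, motor, fitting, driver_tool below 0.02 m/s); the robot touches nothing.
It fails at once if the pin is touched by the robot (contact force between any of the fingers, the arm and pin_head above 0.5 N).
It fails at once if the plunger is pulled up, more than 3.5 mm above its rest (value of joint plunger below -0.0035 m).
It fails at once if a loose bystander is moved by more than 20 mm or lifted (distance of any of wheel, beam, bracket, sensor, motor, fitting, driver_tool from where it was at the start of the episode above 0.02 m).
It also fails if it takes over 48 s, if anything falls off the work surface, if the arm or the gripper's body presses on something with over 40 N, if the wrist force passes 120 N, or if a joint passes its speed limit or range.

ROBOT

A 7-joint arm with a two-finger parallel gripper is mounted at the origin on the work surface. World frame = base frame: x ahead of the robot, y to its left, z up, the work surface at z = 0. Lengths are in m, angles in rad, forces in N, time in s.
With the tool pointing down it reaches from about 0.4 to 0.925 m from the base axis. Payload 5.6 kg.
Tool frame: the origin (TCP) lies at the very end of the fingers, on their centre line; the grasp point (between the pads) lies 19 mm behind it; y points along the fingers, z is the direction in which the jaws open and shut, and the axes are right-handed (so a half turn about y gives the same grasp; the last joint's range is limited). The gripper opens to 85 mm and grips with 20 to 120 N. Pads are 22 mm wide; open, the fingers measure 114 mm over their backs; the gripper's body (76 mm by 85 mm) begins 54 mm behind the grasp point. The pads swing forward as they close: fully open they stand 13 mm farther back than shut.
Start: joints at [-1.34, 0.468, -0.012, 1.603, 0.006, 1.071, -0.056], TCP at [0.176, 0.626, 0.196] pointing down, gripper open.
Joint ranges: [-2.53, 2.53], [-0.31, 2.02], [-1.57, 1.55], [0.28, 2.44], [-1.29, 4.43], [0.15, 1.84], [-2.92, 2.92]. Speed limits (rad/s): [2.57, 2.57, 3.14, 3.14, 3.14, 3.14, 3.14].

INTERFACE

Orientations are given as [roll, pitch, yaw] about the fixed x, y, z axes, in that order (R = Rz(yaw) Ry(pitch) Rx(roll)).
In Python, from workcell import status, optics, job gives the robot as it stands. The module is installed in compiled form; this text tells all that it offers.
- The arm moves only by the tool servo_tool, never from a script. Its argument "plan" is a list of rows, each a list of 6 numbers: the shift along the world's x, y, z in cm, then the turn, a rotation vector about the world's x, y, z in rad. In form: [[dx, dy, dz, ax, ay, az], ...]. A call has 1 to 5 rows; each row shifts and turns the commanded pose from where the row before left it; what a row does not reach is not made up. A row lasts 1/10 s, in which the tool goes at most 50 mm and 8.59 degrees, less where a joint would pass 70% of its speed; a pose out of reach is approached as far as the arm can. A call with a gripper value outside its range is refused whole. "claw" is the finger opening in cm, from 0 to 8.54, set as the call begins (left out, the last holds). The fingers move at their own pace and stop on an object; the grip force is fixed at half the most. Time passes only in rows, so rows that do not move let the fingers close. It gives the time, the measured TCP pose, the force and the opening at its end, in the units of the state.
- status.state(): the state, without advancing time (a new reading comes with each control period).
- optics.grab_frame(name): name is "scene" or "side" or "wrist"; returns (picture, depth): 400x640x3 uint8, red, green, blue; 400x640 float32, m along the optical axis (not along the pixel's ray), 0 where there is no reading.
- optics.camera_info(name): a dict with "fx", "fy", "cx", "cy" (pixels), "R" (3x3) and "t" (3): a world point X has camera coordinates R X + t; the wrist camera has in their place "hand_eye" (4x4, takes a point from camera to tool coordinates, whose origin is the TCP and whose axes are the tool frame's). Camera axes: x right, y down, z forward; pixel columns grow to the right and rows downward; lengths in m; the calibration is good to about 2 mm. A picture is of the moment at which its call begins: read the wrist's pose just before it. camera_info takes no time and is no camera call.
- job.close_job(): hands the job in, once; it reports no verdict.
Trained networks look in the newest picture that a camera, given by its name, has taken for a name from the list of things; names that differ only in an ending like _2 or _b are one class to them, and where a whole thing is asked for, a point or a joint stands for the part that bears it (a point fixed in the world has none). Each returns a list of dicts, best first, with "score" (0 to 1); they miss things now and then, are a little off and sometimes report something else, mostly with a low value. They report only what shows in the picture. A call takes as long as a camera call.
- optics.trace(camera, target): "region" (400x640 bool, what is visible of it) and "bbox" ([left, top, right, bottom] in pixels, round what is visible of it).
- optics.landmark_of(camera, target): "uv" ([column, row] in pixels: a listed point, or the origin of a listed thing).
The state is a dict: "clock": time; "joint_pos": joint angles; "dq": joint speeds; "joint_torque": joint torques, N m; "tool_pos": TCP position; "eef_rot": TCP orientation; "force": force on the tool from outside, world axes, zero at the start; "wrist_torque": the same for the moment, N m; "gripper_width": finger opening in m.
Only numpy, scipy, OpenCV 4.12 (cv2) and the standard library are available. Lean on these libraries where they do the work, as an engineer would, in place of code of your own. Each camera call takes 0.05 s, during which the arm holds its last target. There are 200 camera calls.

## Working session

There is one attempt and no reset: what is moved stays moved. The work goes in short steps, Python scripts to look and compute and a tool call to move; the robot and the scene stay as the last step left them, time stands still between calls to the robot, and variables do not carry over. Pictures are saved under pics/ and viewed, about 8 in all and at most 12, crops included, and the job is handed in when it is done.

Besides the shell and the picture viewer there is one more tool, called after "Call:" as a command line: name --pt "numbers of a row" for each row, then --argument value for the rest. servo_tool: Moves the arm, as the interface text tells. Its arguments: {"type":"object","properties":{"plan":{"type":"array"},"claw":{"type":"number"}},"required":["plan"]}

```bash
mkdir -p pics; cat > h.py <<'E'
import numpy as np, cv2
from workcell import status, optics, job
from scipy.spatial.transform import Rotation as Ro
def ray_z(cam,uv,z):
    c=optics.camera_info(cam);R=np.array(c["R"]);t=np.array(c["t"])
    d=R.T@np.array([(uv[0]-c["cx"])/c["fx"],(uv[1]-c["cy"])/c["fy"],1]);o=-R.T@t
    return o+d*(z-o[2])/d[2]
def world(cam,uv,depth):
    c=optics.camera_info(cam);R=np.array(c["R"]);t=np.array(c["t"])
    u,v=np.array(uv).T;d=depth
    P=np.stack([(u-c["cx"])/c["fx"]*d,(v-c["cy"])/c["fy"]*d,d],-1)
    return (P-t)@R
def proj(cam,X):
    c=optics.camera_info(cam);p=np.array(c["R"])@np.array(X)+np.array(c["t"])
    return [c["fx"]*p[0]/p[2]+c["cx"],c["fy"]*p[1]/p[2]+c["cy"]]
def save(n,p): cv2.imwrite(f"pics/{n}.png",cv2.cvtColor(p,cv2.COLOR_RGB2BGR))
E
python3 - <<'E'
from h import *
s=status.state();print({k:np.round(v,3) for k,v in s.items()})
H={"unit":0,"plunger_cap":.118,"pin_head":.088,"guard_end":.131,"wheel":0,"beam":0,"bracket":0,"sensor":0,"motor":0,"fitting":.012,"driver_tool":0}
ps=[]
for c in("scene","side"):
    p,d=optics.grab_frame(c);ps.append(p)
    for k,z in H.items():
        r=optics.landmark_of(c,k)
        for q in r[:1]:print(c,k,round(q["score"],2),np.round(q["uv"],0),np.round(ray_z(c,q["uv"],z),3))
save("a",np.vstack(ps)[:, :] if 0 else cv2.resize(np.vstack(ps),(480*1,600)))
save("scene",ps[0]);save("side",ps[1])
E
```

```text
{'clock': np.float64(0.0), 'joint_pos': array([-1.34 ,  0.468, -0.012,  1.604,  0.006,  1.071, -0.056]), 'dq': array([-0.001,  0.001, -0.001,  0.001,  0.001, -0.001,  0.001]), 'joint_torque': array([-1.0000e-03, -5.3238e+01,  2.1000e-02, -2.5130e+01,  1.1000e-02,
        8.0000e-03, -0.0000e+00]), 'tool_pos': array([0.176, 0.625, 0.196]), 'eef_rot': array([-1.573, -0.   , -0.274]), 'force': array([0.062, 0.025, 0.423]), 'wrist_torque': array([-0.05 , -0.007,  0.018]), 'gripper_width': np.float64(0.086)}
scene unit 0.73 [352. 224.] [0.486 0.11  0.   ]
scene plunger_cap 0.48 [371. 204.] [0.487 0.16  0.118]
scene pin_head 0.53 [327. 196.] [0.493 0.037 0.088]
scene wheel 0.81 [413. 226.] [0.407 0.262 0.   ]
scene beam 0.27 [343. 261.] [0.604 0.146 0.   ]
scene bracket 0.67 [341. 263.] [0.613 0.144 0.   ]
scene sensor 0.56 [308. 253.] [0.629 0.053 0.   ]
scene motor 0.75 [415. 263.] [0.519 0.314 0.   ]
scene fitting 0.42 [352. 210.] [0.45  0.093 0.012]
scene driver_tool 0.58 [292. 200.] [ 0.492 -0.081  0.   ]
side unit 0.74 [267. 219.] [0.491 0.114 0.   ]
side plunger_cap 0.56 [246. 168.] [0.475 0.17  0.118]
side pin_head 0.43 [280. 213.] [0.499 0.045 0.088]
side guard_end 0.88 [238. 171.] [0.455 0.155 0.131]
side wheel 0.97 [211. 187.] [0.409 0.27  0.   ]
side beam 0.49 [222. 243.] [0.379 0.094 0.   ]
side bracket 0.56 [307. 193.] [0.61  0.148 0.   ]
side sensor 0.78 [328. 217.] [ 0.62   0.056 -0.   ]
side motor 0.81 [248. 162.] [0.522 0.315 0.   ]
side fitting 0.44 [266. 221.] [0.484 0.101 0.012]
side driver_tool 0.83 [302. 286.] [ 0.487 -0.08   0.   ]
```

```bash
python3 - <<'E'
import cv2,numpy as np
a=cv2.imread("pics/scene.png")[150:310,230:470];b=cv2.imread("pics/side.png")[120:320,170:370]
cv2.imwrite("pics/crop.png",np.hstack([cv2.resize(a,(480,320),interpolation=2),cv2.copyMakeBorder(cv2.resize(b,(320,320),interpolation=2),0,0,0,0,0)]))
E
```

```text
(no output)
```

View pics/crop.png

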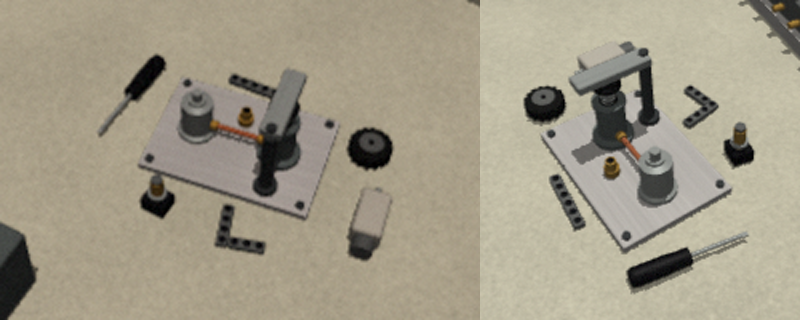

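```bash
python3 - <<'E'
from h import *
A=[]
for c in("scene","side"):
    p,d=optics.grab_frame(c)
    v,u=np.mgrid[0:400,0:640];m=(d>0)
    P=world(c,np.stack([u[m],v[m]],-1),d[m])
    P=P[(abs(P[:,0]-.49)<.22)&(abs(P[:,1]-.11)<.25)]
    for n,lo,hi in(("plate",.008,.016),("guard",.132,.146),("rec",.073,.080),("pin",.083,.12)):
        Q=P[(P[:,2]>lo)&(P[:,2]<hi)]
        if n in("rec","pin"): Q=Q[np.hypot(Q[:,0]-.495,Q[:,1]-.041)<.03]
        if len(Q)<3: print(c,n,len(Q));continue
        r=cv2.minAreaRect((Q[:,:2]*1000).astype(np.float32))
        print(c,n,len(Q),np.round(Q.mean(0),4),np.round(np.median(Q[:,2]),4),Q[:,2].max().round(4),"rect",np.round(r[0],1),np.round(r[1],1),round(r[2],1))
        A.append((c,n,Q))
    
    for k,z in(("unit",.04),("guard_end",.131)):
        r=optics.landmark_of(c,k);print(c,k,[(round(q["score"],2),np.round(ray_z(c,q["uv"],.131 if k!="unit" else 0),3)) for q in r])
E
```

```text
scene plate 3227 [0.5059 0.1109 0.0118] 0.0118 0.016 rect [511. 125.] [418.4 271.3] 88.7
scene guard 406 [0.4932 0.1622 0.1377] 0.1378 0.1441 rect [491.4 161.4] [111.8  30.4] 8.1
scene rec 50 [0.5013 0.0427 0.0758] 0.0757 0.0797 rect [503.9  41.9] [40.4 32.5] 86.0
scene pin 28 [0.4985 0.0414 0.0892] 0.0907 0.0928 rect [498.3  41.3] [17.3 10.8] 28.7
scene unit [(0.74, array([0.38 , 0.084, 0.   ])), (0.63, array([0.487, 0.11 , 0.   ]))]
scene guard_end [(0.6, array([0.452, 0.156, 0.131])), (0.45, array([0.531, 0.129, 0.131]))]
side plate 5286 [0.4781 0.0841 0.0123] 0.0123 0.016 rect [504.6  88.3] [349.6 271.5] 88.0
side guard 594 [0.4849 0.1579 0.1377] 0.138 0.1434 rect [487.2 160.7] [111.5  33. ] 8.1
side rec 92 [0.4923 0.0363 0.0758] 0.0761 0.0799 rect [491.9  40.7] [35.  32.3] 21.0
side pin 44 [0.4934 0.0384 0.0906] 0.0918 0.0956 rect [494.   39.2] [11.7 12.1] 64.4
side unit [(0.66, array([0.493, 0.111, 0.   ]))]
side guard_end [(0.82, array([0.448, 0.157, 0.131]))]
```

Call:
servo_tool --pt "2.4 -4.3 0 0 0 0.035" --pt "2.4 -4.3 0 0 0 0.035" --pt "2.4 -4.3 0 0 0 0.035" --pt "2.4 -4.3 0 0 0 0.035" --claw 0

```text
clock: 1.9
tool_pos: [0.2725, 0.4521, 0.1965]
eef_rot: [-1.57, -0.0, -0.132]
force: [1.2, 0.4, -0.2]
gripper_width: 0.0281
```

Call:
servo_tool --pt "2.4 -4.3 0.4 0 0 0.035" --pt "2.4 -4.3 0.4 0 0 0.035" --pt "2.4 -4.3 0.4 0 0 0.035" --pt "2.4 -4.3 0.4 0 0 0.035"

```text
clock: 2.3
tool_pos: [0.3686, 0.28, 0.213]
eef_rot: [-1.57, -0.001, 0.008]
force: [1.4, 0.2, 0.1]
gripper_width: -0.0001
```

Call:
servo_tool --pt "2.4 -4.3 0.4 0 0 0.035" --pt "2.4 -4.3 0.4 0 0 0.035" --pt "2.4 -4.3 0.4 0 0 0.035" --pt "2.4 -4.3 0.4 0 0 0.035" --pt "0 0 0 0 0 0"

```text
clock: 2.8
tool_pos: [0.467, 0.1032, 0.2296]
eef_rot: [-1.573, -0.003, 0.136]
force: [-0.5, 1.2, -0.1]
gripper_width: -0.0
```

```bash
python3 - <<'E'
from h import *
s=status.state();print(s["clock"],s["tool_pos"],s["eef_rot"],s["force"],s["gripper_width"])
p,d=optics.grab_frame("wrist");q,_=optics.grab_frame("side")
T=np.eye(4);T[:3,:3]=Ro.from_euler("xyz",s["eef_rot"]).as_matrix();T[:3,3]=s["tool_pos"]
c=optics.camera_info("wrist");M=T@np.array(c["hand_eye"])
v,u=np.mgrid[0:400,0:640];P=np.stack([(u-c["cx"])/c["fx"]*d,(v-c["cy"])/c["fy"]*d,d],-1)@M[:3,:3].T+M[:3,3]
P=P[d>0]
for n,lo,hi in(("plate",.009,.015),("guard",.134,.142),("rec",.074,.079),("pin",.083,.12)):
    Q=P[(P[:,2]>lo)&(P[:,2]<hi)]
    if n in("rec","pin"): Q=Q[np.hypot(Q[:,0]-.495,Q[:,1]-.041)<.035]
    if len(Q)<5: print(n,len(Q));continue
    r=cv2.minAreaRect((Q[:,:2]*1000).astype(np.float32))
    print(n,len(Q),np.round(Q.mean(0),4),np.round(r[0],1),np.round(r[1],1),round(r[2],1))
save("w1",np.hstack([cv2.resize(p,(480,300)),cv2.resize(q[120:320,170:370],(300,300))]))
E
```

```text
2.8 [0.46700218 0.10319337 0.22959066] [-1.57276513 -0.00321189  0.13566692] [-0.52706337  1.16071905 -0.1174863 ] -1.5083642474313132e-06
plate 21530 [0.4757 0.0943 0.0118] [584.  184.4] [432.6 900.4] 2.5
guard 4051 [0.4828 0.1617 0.1377] [487.8 163. ] [111.9  30.5] 7.7
rec 228 [0.4911 0.0436 0.0768] [494.3  42.3] [23.5 24. ] 36.5
pin 181 [0.4932 0.0428 0.0909] [494.1  42.5] [13.3 13.1] 19.0
```

View pics/w1.png

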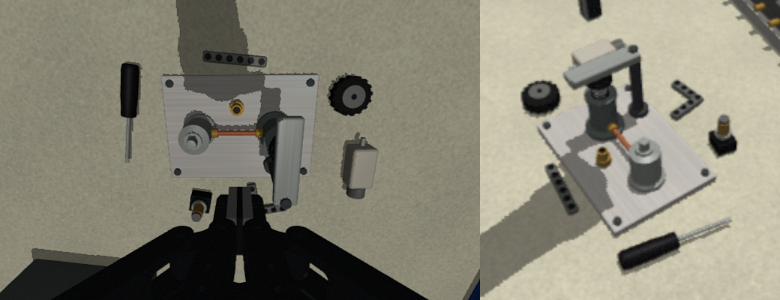

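Call:
servo_tool --pt "-0.3 0.3 -3.4 0 0 0" --pt "-0.3 0.4 -3.4 0 0 0" --pt "0 0 -3.4 0 0 0" --pt "0 0 0 0 0 0"

```text
clock: 3.3
tool_pos: [0.4536, 0.1175, 0.1229]
eef_rot: [-1.572, 0.009, 0.149]
force: [0.2, 0.1, 0.6]
gripper_width: 0.0002
```

Call:
servo_tool --pt "0 1.0 0 0 0 0" --pt "0 1.0 0 0 0 0" --pt "-0.5 1.5 0 0 0 0" --pt "-0.5 1.6 0 0 0 0" --pt "0.1 1.7 0 0 0 0"

```text
clock: 3.8
tool_pos: [0.4491, 0.1873, 0.1285]
eef_rot: [-1.569, -0.003, 0.147]
force: [0.4, 0.0, -0.8]
gripper_width: -0.0
```

Call:
servo_tool --pt "0.5 1.2 0 0 0 0" --pt "0.8 1.5 0 0 0 0" --pt "1.0 1.4 0 0 0 0" --pt "1.1 1.0 0 0 0 0" --pt "1.1 0.8 0 0 0 0"

```text
clock: 4.3
tool_pos: [0.4951, 0.2459, 0.1278]
eef_rot: [-1.57, -0.002, 0.147]
force: [0.3, 0.8, -0.3]
gripper_width: 0.0002
```

```bash
cat > g.py <<'E'
from h import *
s=status.state();print(s["clock"],np.round(s["tool_pos"],4),np.round(s["force"],1))
for c in("scene","side"):
    p,d=optics.grab_frame(c)
    v,u=np.mgrid[0:400,0:640];m=d>0
    P=world(c,np.stack([u[m],v[m]],-1),d[m])
    Q=P[(P[:,2]>.134)&(P[:,2]<.142)&(np.hypot(P[:,0]-.537,P[:,1]-.17)<.115)]
    if len(Q)>5:
        r=cv2.minAreaRect((Q[:,:2]*1000).astype(np.float32));print(c,"guard",len(Q),np.round(r[0]),np.round(r[1]),round(r[2],1))
    for k,z in(("guard_end",.131),("pin_head",.1)):
        print(k,[(round(q["score"],2),np.round(ray_z(c,q["uv"],z),3)) for q in optics.landmark_of(c,k)])
    Q=P[(P[:,2]>.081)&(P[:,2]<.125)&(np.hypot(P[:,0]-.494,P[:,1]-.042)<.014)]
    if len(Q): print("pin top",np.percentile(Q[:,2],[80,90,100]).round(4))
E
python3 g.py
```

```text
4.3 [0.4951 0.2459 0.1278] [ 0.3  0.8 -0.3]
scene guard 379 [491. 161.] [109.  30.] 7.7
guard_end [(0.88, array([0.451, 0.157, 0.131]))]
pin_head [(0.57, array([0.49 , 0.041, 0.1  ]))]
pin top [0.0914 0.0924 0.093 ]
side guard 537 [487. 161.] [111.  33.] 7.9
guard_end [(0.72, array([0.451, 0.153, 0.131]))]
pin_head [(0.51, array([0.495, 0.032, 0.1  ]))]
pin top [0.0925 0.0933 0.0943]
```

```bash
python3 - <<'E'
from h import *
p,d=optics.grab_frame("scene");q,_=optics.grab_frame("side")
save("v2",np.hstack([cv2.resize(p[130:290,260:460],(400,320),interpolation=2),cv2.resize(q[80:280,150:400],(400,320),interpolation=2)]))
E
```

```text
(no output)
```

View pics/v2.png

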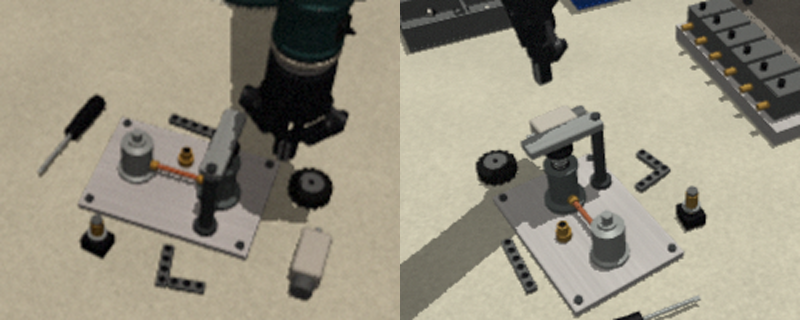

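```bash
python3 - <<'E'
from h import *
s=status.state();print(s["tool_pos"],s["clock"])
for c in("scene","side"):
    p,d=optics.grab_frame(c);print(c,np.round(proj(c,s["tool_pos"]),0))
    v,u=np.mgrid[0:400,0:640];m=d>0
    P=world(c,np.stack([u[m],v[m]],-1),d[m])
    Q=P[(np.hypot(P[:,0]-.495,P[:,1]-.246)<.08)&(P[:,2]>.06)]
    Q=Q[~((Q[:,2]<.145)&(Q[:,1]<.215))]
    for z in np.arange(.06,.3,.01):
        K=Q[(Q[:,2]>=z)&(Q[:,2]<z+.01)]
        if len(K):print(round(z,2),len(K),K.mean(0).round(3),K.min(0).round(3)[:2],K.max(0).round(3)[:2])
E
```

```text
[0.49348983 0.24344708 0.12675163] 4.7
scene [400. 216.]
0.16 14 [0.504 0.244 0.167] [0.5   0.231] [0.509 0.253]
0.17 28 [0.504 0.243 0.175] [0.499 0.23 ] [0.509 0.256]
0.18 32 [0.503 0.244 0.184] [0.49 0.23] [0.507 0.256]
0.19 35 [0.502 0.244 0.196] [0.484 0.231] [0.51  0.256]
0.2 43 [0.504 0.243 0.206] [0.489 0.214] [0.513 0.267]
0.21 143 [0.501 0.243 0.216] [0.48  0.205] [0.515 0.28 ]
0.22 82 [0.502 0.245 0.225] [0.477 0.197] [0.514 0.287]
0.23 122 [0.506 0.242 0.235] [0.479 0.191] [0.517 0.294]
0.24 143 [0.506 0.245 0.246] [0.478 0.18 ] [0.518 0.304]
0.25 198 [0.502 0.246 0.255] [0.475 0.182] [0.519 0.304]
0.26 128 [0.505 0.247 0.265] [0.483 0.189] [0.52  0.291]
0.27 60 [0.503 0.248 0.274] [0.483 0.2  ] [0.515 0.284]
0.28 12 [0.502 0.255 0.282] [0.495 0.207] [0.512 0.281]
0.29 86 [0.523 0.25  0.296] [0.492 0.206] [0.536 0.28 ]
side [241. 143.]
0.16 19 [0.49  0.236 0.166] [0.482 0.232] [0.503 0.248]
0.17 45 [0.491 0.234 0.175] [0.481 0.227] [0.505 0.246]
0.18 46 [0.49  0.234 0.185] [0.482 0.227] [0.505 0.249]
0.19 34 [0.489 0.234 0.194] [0.481 0.228] [0.502 0.248]
0.2 29 [0.486 0.24  0.207] [0.478 0.213] [0.508 0.266]
0.21 79 [0.487 0.232 0.214] [0.476 0.203] [0.51  0.283]
0.22 68 [0.487 0.227 0.226] [0.475 0.196] [0.511 0.286]
0.23 96 [0.486 0.228 0.235] [0.474 0.188] [0.512 0.291]
0.24 125 [0.486 0.224 0.245] [0.472 0.181] [0.514 0.301]
0.25 152 [0.492 0.206 0.255] [0.472 0.178] [0.513 0.301]
0.26 149 [0.487 0.221 0.265] [0.471 0.19 ] [0.515 0.259]
0.27 88 [0.493 0.21  0.275] [0.478 0.198] [0.509 0.243]
0.28 61 [0.494 0.208 0.285] [0.461 0.203] [0.507 0.231]
0.29 157 [0.487 0.213 0.296] [0.455 0.203] [0.528 0.244]
```

The fingertips really end about 35 mm above the reported TCP (both cameras agree), so the hand passed over the bar. I'll go back and push again at a lower height.

Call:
servo_tool --pt "-1.1 -3.4 0 0 0 0" --pt "-1.1 -3.4 0 0 0 0" --pt "-1.1 -3.4 0 0 0 0" --pt "0 -3.2 0 0 0 0" --pt "0 0 0 0 0 0"

```text
clock: 5.3
tool_pos: [0.4604, 0.1052, 0.1268]
eef_rot: [-1.572, 0.0, 0.139]
force: [0.2, 0.4, -0.9]
gripper_width: -0.0002
```

Call:
servo_tool --pt "0 0 -1.6 0 0 0" --pt "0 0 -1.7 0 0 0" --pt "0 0 0 0 0 0"

```text
clock: 5.6
tool_pos: [0.4593, 0.1098, 0.092]
eef_rot: [-1.571, 0.003, 0.146]
force: [0.8, -0.0, 0.5]
gripper_width: 0.0
```

```bash
python3 - <<'E'
from h import *
s=status.state();print(s["tool_pos"],s["clock"],s["force"]);t=s["tool_pos"]
for c in("scene","side"):
    p,d=optics.grab_frame(c)
    v,u=np.mgrid[0:400,0:640];m=d>0
    P=world(c,np.stack([u[m],v[m]],-1),d[m])
    Q=P[(np.hypot(P[:,0]-t[0],P[:,1]-t[1])<.03)&(P[:,2]>.06)]
    for z in np.arange(.06,.2,.01):
        K=Q[(Q[:,2]>=z)&(Q[:,2]<z+.01)]
        if len(K):print(round(z,2),len(K),K.mean(0).round(3),K.min(0).round(3),K.max(0).round(3)[:2])
    if c=="side":save("v3",cv2.resize(p[100:280,150:400],(750,540),interpolation=2))
E
```

```text
[0.4593054  0.10976387 0.09204798] 5.6 [ 0.80136354 -0.02579954  0.53569035]
0.12 3 [0.468 0.111 0.127] [0.463 0.106 0.124] [0.471 0.114]
0.13 19 [0.47  0.109 0.136] [0.466 0.096 0.13 ] [0.474 0.121]
0.14 33 [0.469 0.111 0.145] [0.456 0.096 0.14 ] [0.475 0.123]
0.15 29 [0.469 0.112 0.155] [0.458 0.096 0.151] [0.475 0.123]
0.16 21 [0.469 0.109 0.166] [0.458 0.09  0.162] [0.475 0.125]
0.17 62 [0.469 0.111 0.175] [0.452 0.086 0.17 ] [0.478 0.136]
0.18 73 [0.465 0.116 0.184] [0.446 0.08  0.18 ] [0.48  0.138]
0.19 29 [0.475 0.113 0.195] [0.448 0.086 0.191] [0.482 0.136]
0.2 42 [0.476 0.111 0.206] [0.468 0.087 0.201] [0.483 0.131]
0.06 1 [0.467 0.138 0.062] [0.467 0.138 0.062] [0.467 0.138]
0.08 8 [0.468 0.137 0.083] [0.463 0.136 0.08 ] [0.473 0.139]
0.12 4 [0.461 0.104 0.128] [0.454 0.102 0.128] [0.468 0.105]
0.13 28 [0.456 0.102 0.136] [0.448 0.095 0.131] [0.471 0.113]
0.14 43 [0.457 0.101 0.145] [0.448 0.094 0.14 ] [0.471 0.113]
0.15 42 [0.457 0.1   0.154] [0.448 0.094 0.15 ] [0.468 0.113]
0.16 11 [0.45  0.106 0.163] [0.448 0.1   0.161] [0.453 0.115]
0.17 47 [0.451 0.105 0.176] [0.443 0.081 0.17 ] [0.465 0.134]
0.18 31 [0.451 0.101 0.183] [0.443 0.082 0.18 ] [0.462 0.133]
0.19 58 [0.452 0.098 0.196] [0.441 0.09  0.19 ] [0.467 0.123]
0.2 50 [0.447 0.1   0.206] [0.441 0.082 0.201] [0.465 0.122]
```

View pics/v3.png

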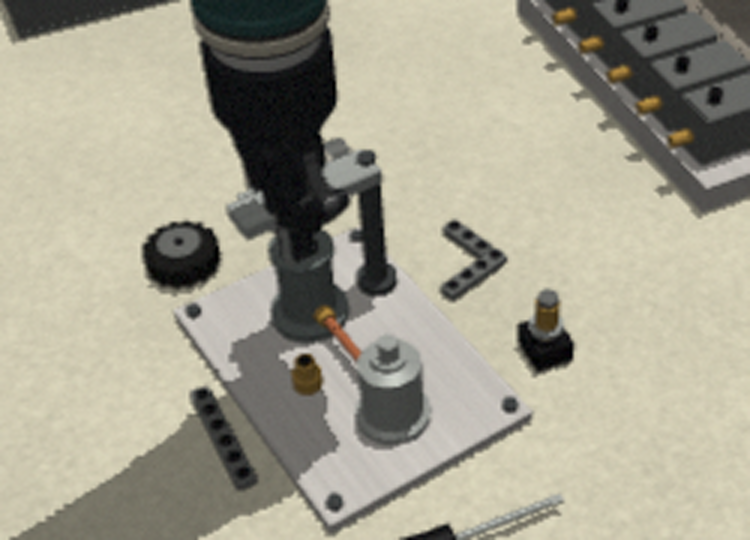

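Call:
servo_tool --pt "0 1.0 -0.1 0 0 0" --pt "0 1.0 -0.1 0 0 0" --pt "-0.5 1.4 0 0 0 0" --pt "-0.4 1.4 0 0 0 0"

```text
clock: 6.1
tool_pos: [0.4524, 0.1591, 0.0921]
eef_rot: [-1.571, -0.002, 0.146]
force: [1.0, -0.3, 0.3]
gripper_width: -0.0001
```

```bash
python3 g.py
```

```text
6.1 [0.4524 0.1591 0.0921] [ 1.  -0.3  0.3]
scene guard 409 [489. 168.] [ 55. 110.] 76.3
guard_end [(0.59, array([0.442, 0.181, 0.131]))]
pin_head [(0.53, array([0.503, 0.05 , 0.1  ]))]
pin top [0.0925 0.0928 0.0939]
side guard 332 [484. 166.] [ 62. 110.] 75.7
guard_end [(0.73, array([0.45 , 0.189, 0.131]))]
pin_head [(0.37, array([0.491, 0.032, 0.1  ]))]
pin top [0.0928 0.0933 0.0946]
```

Guard is moving (about 0.35 rad). Continuing along the arc.

Call:
servo_tool --pt "0.1 1.6 0 0 0 0" --pt "0.2 1.6 0 0 0 0" --pt "0.7 1.5 0 0 0 0" --pt "0.9 1.4 0 0 0 0" --pt "1.1 1.0 0 0 0 0"

```text
clock: 6.9
tool_pos: [0.4819, 0.2303, 0.0913]
eef_rot: [-1.571, 0.001, 0.148]
force: [-1.0, -1.2, 0.3]
gripper_width: 0.0001
```

Call:
servo_tool --pt "1.1 0.8 0 0 0 0" --pt "1.0 0.3 0 0 0 0" --pt "0.5 0 0 0 0 0" --pt "0 0 0 0 0 0"

```text
clock: 7.3
tool_pos: [0.5086, 0.2397, 0.0913]
eef_rot: [-1.571, -0.0, 0.146]
force: [-0.2, -1.3, -0.2]
gripper_width: 0.0001
```

```bash
python3 g.py
```

```text
7.3 [0.5086 0.2397 0.0913] [-0.2 -1.3 -0.2]
scene guard 454 [535. 218.] [ 42. 110.] 2.1
guard_end [(0.65, array([0.539, 0.264, 0.131])), (0.19, array([0.497, 0.162, 0.131]))]
pin_head [(0.56, array([0.505, 0.04 , 0.1  ])), (0.46, array([0.454, 0.15 , 0.1  ]))]
pin top [0.094  0.095  0.0963]
side guard 390 [523. 212.] [ 53. 101.] 0.8
guard_end [(0.63, array([0.535, 0.255, 0.131]))]
pin_head [(0.53, array([0.495, 0.031, 0.1  ])), (0.36, array([0.435, 0.022, 0.1  ]))]
pin top [0.0926 0.093  0.0938]
```

Call:
servo_tool --pt "-2.0 -0.2 0.5 0 0 0" --pt "-1.1 -2.4 1.0 0 0 0" --pt "0 -2.7 0 0 0 0" --pt "0 -2.6 0 0 0 0" --pt "0 0 0 0 0 0"

```text
clock: 8.1
tool_pos: [0.4768, 0.1568, 0.1069]
eef_rot: [-1.572, -0.0, 0.141]
force: [0.1, -0.1, 0.3]
gripper_width: 0.0003
```

Call:
servo_tool --pt "0 0 -1.0 0 0 0" --pt "0 0 -1.0 0 0 0" --pt "0 0 -0.8 0 0 0" --pt "0 0 0 0 0 0"

```text
clock: 8.5
tool_pos: [0.4762, 0.1617, 0.0772]
eef_rot: [-1.571, 0.002, 0.148]
force: [-0.3, 1.9, 3.1]
gripper_width: -0.0001
```

```bash
python3 - <<'E'
from h import *
p,d=optics.grab_frame("scene");q,_=optics.grab_frame("side")
save("v4",np.hstack([cv2.resize(p[130:290,260:460],(400,320),interpolation=2),cv2.resize(q[80:280,150:400],(400,320),interpolation=2)]))
E
python3 g.py
```

```text
8.6 [0.4763 0.1617 0.0781] [-1.   1.1  2.4]
scene guard 468 [516. 210.] [ 80. 124.] 1.1
guard_end []
pin_head [(0.57, array([0.493, 0.039, 0.1  ]))]
pin top [0.0928 0.0939 0.0954]
side guard 371 [529. 193.] [150.  67.] 53.9
guard_end [(0.81, array([0.542, 0.259, 0.131])), (0.27, array([0.476, 0.164, 0.131]))]
pin_head [(0.55, array([0.492, 0.03 , 0.1  ])), (0.54, array([0.466, 0.022, 0.1  ]))]
pin top [0.0925 0.0928 0.0936]
```

View pics/v4.png

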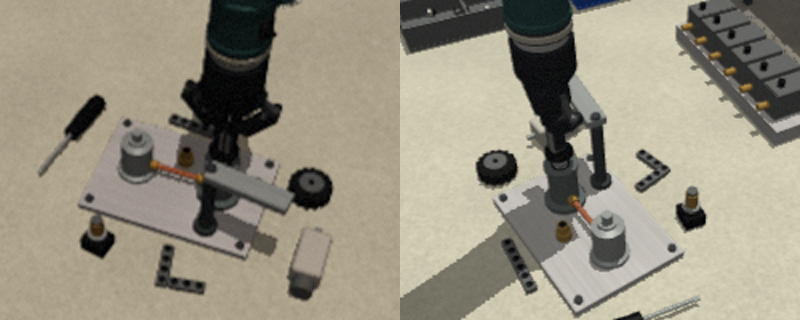

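Call:
servo_tool --pt "0 0 -0.8 0 0 0" --pt "0 0 -0.7 0 0 0" --pt "0 0 0 0 0 0" --pt "0 0 0 0 0 0"

```text
clock: 9.3
tool_pos: [0.4772, 0.1611, 0.0644]
eef_rot: [-1.57, -0.001, 0.146]
force: [-3.9, 0.5, 11.5]
gripper_width: -0.0005
```

Call:
servo_tool --pt "0 0 -0.2 0 0 0" --pt "0 0 0 0 0 0"

```text
clock: 9.5
tool_pos: [0.4773, 0.1611, 0.0632]
eef_rot: [-1.57, -0.001, 0.146]
force: [-4.6, -0.1, 16.9]
gripper_width: 0.0001
```

Call:
servo_tool --pt "0 0 1.0 0 0 0" --pt "0 0 1.0 0 0 0" --pt "0 0 0.8 0 0 0" --pt "0 0 0 0 0 0" --pt "0 0 0 0 0 0"

```text
clock: 10.0
tool_pos: [0.4766, 0.1604, 0.0893]
eef_rot: [-1.571, 0.0, 0.146]
force: [-0.0, -0.8, 0.6]
gripper_width: -0.0001
```

```bash
python3 g.py | grep -E "^[0-9]|top"
```

```text
10.0 [0.4766 0.1604 0.0893] [-0.  -0.8  0.6]
pin top [0.0945 0.0952 0.0973]
pin top [0.0955 0.0959 0.0978]
```

Call:
servo_tool --pt "0 0 -1.0 0 0 0" --pt "0 0 -1.0 0 0 0" --pt "0 0 -0.8 0 0 0" --pt "0 0 0 0 0 0" --pt "0 0 0 0 0 0"

```text
clock: 10.8
tool_pos: [0.4779, 0.1612, 0.0632]
eef_rot: [-1.57, -0.002, 0.146]
force: [-3.9, -1.6, 22.2]
gripper_width: 0.0002
```

Call:
servo_tool --pt "0 0 1.0 0 0 0" --pt "0 0 1.0 0 0 0" --pt "0 0 0.8 0 0 0" --pt "0 0 0 0 0 0" --pt "0 0 0 0 0 0"

```text
clock: 11.3
tool_pos: [0.4762, 0.1606, 0.0889]
eef_rot: [-1.571, 0.001, 0.146]
force: [-0.1, -0.4, -0.3]
gripper_width: 0.0001
```

```bash
python3 g.py | grep -E "^[0-9]|top"
```

```text
11.3 [0.4762 0.1606 0.0889] [-0.1 -0.4 -0.3]
pin top [0.1016 0.1024 0.1042]
pin top [0.1013 0.1016 0.1025]
```

+6 mm per stroke now. Next, three more strokes.

Call:
servo_tool --pt "0 0 -1.0 0 0 0" --pt "0 0 -1.0 0 0 0" --pt "0 0 -0.8 0 0 0" --pt "0 0 0 0 0 0" --pt "0 0 0 0 0 0"

```text
clock: 12.1
tool_pos: [0.4779, 0.1612, 0.0631]
eef_rot: [-1.57, -0.002, 0.146]
force: [-3.4, -1.5, 22.2]
gripper_width: 0.0001
```

Call:
servo_tool --pt "0 0 1.0 0 0 0" --pt "0 0 1.0 0 0 0" --pt "0 0 0.8 0 0 0" --pt "0 0 0 0 0 0" --pt "0 0 0 0 0 0"

```text
clock: 12.6
tool_pos: [0.4762, 0.1606, 0.0889]
eef_rot: [-1.571, 0.001, 0.146]
force: [0.3, -0.4, -0.3]
gripper_width: -0.0002
```

Call:
servo_tool --pt "0 0 -1.0 0 0 0" --pt "0 0 -1.0 0 0 0" --pt "0 0 -0.8 0 0 0" --pt "0 0 0 0 0 0" --pt "0 0 0 0 0 0"

```text
clock: 13.1
tool_pos: [0.4774, 0.1611, 0.0631]
eef_rot: [-1.57, -0.001, 0.146]
force: [-6.6, -2.1, 28.1]
gripper_width: 0.0002
```

Call:
servo_tool --pt "0 0 1.0 0 0 0" --pt "0 0 1.0 0 0 0" --pt "0 0 0.8 0 0 0" --pt "0 0 0 0 0 0" --pt "0 0 0 0 0 0"

```text
clock: 13.6
tool_pos: [0.4762, 0.1606, 0.0888]
eef_rot: [-1.571, 0.001, 0.146]
force: [-1.2, 0.6, -0.0]
gripper_width: -0.0
```

Call:
servo_tool --pt "0 0 -1.0 0 0 0" --pt "0 0 -1.0 0 0 0" --pt "0 0 -0.8 0 0 0" --pt "0 0 0 0 0 0" --pt "0 0 0 0 0 0"

```text
clock: 14.1
tool_pos: [0.4773, 0.161, 0.0631]
eef_rot: [-1.57, -0.0, 0.146]
force: [-6.1, -2.8, 26.8]
gripper_width: -0.0001
```

Call:
servo_tool --pt "0 0 1.0 0 0 0" --pt "0 0 1.0 0 0 0" --pt "0 0 1.0 0 0 0" --pt "0 0 2.0 0 0 0" --pt "0 0 2.0 0 0 0"

```text
clock: 14.6
tool_pos: [0.4757, 0.1603, 0.131]
eef_rot: [-1.572, 0.003, 0.146]
force: [0.5, -0.6, 0.1]
gripper_width: -0.0001
```

Call:
servo_tool --pt "-1.5 0 3.0 0 0 0" --pt "-1.5 0 3.0 0 0 0" --pt "0 0 0 0 0 0" --pt "0 0 0 0 0 0"

```text
clock: 15.0
tool_pos: [0.4465, 0.1609, 0.1914]
eef_rot: [-1.57, -0.0, 0.147]
force: [-0.0, 0.4, -1.0]
gripper_width: 0.0002
```

```bash
python3 g.py; python3 - <<'E'
from h import *
p,d=optics.grab_frame("scene");q,e=optics.grab_frame("side")
for c,D in(("scene",d),("side",e)):
    v,u=np.mgrid[0:400,0:640];m=D>0
    P=world(c,np.stack([u[m],v[m]],-1),D[m])
    Q=P[(np.hypot(P[:,0]-.478,P[:,1]-.161)<.018)&(P[:,2]>.09)&(P[:,2]<.13)];print("cap z",len(Q),np.percentile(Q[:,2],[50,90]).round(4) if len(Q) else "")
save("v5",np.hstack([cv2.resize(p[130:290,260:460],(400,320),interpolation=2),cv2.resize(q[120:280,190:390],(400,320),interpolation=2)]))
E
```

```text
15.0 [0.4465 0.1609 0.1914] [-0.   0.4 -1. ]
scene guard 437 [538. 218.] [ 34. 109.] 1.4
guard_end [(0.97, array([0.539, 0.258, 0.131]))]
pin_head [(0.54, array([0.477, 0.032, 0.1  ]))]
pin top [0.1124 0.1132 0.1156]
side guard 428 [535. 217.] [ 30. 113.] 0.5
guard_end [(0.94, array([0.54 , 0.259, 0.131]))]
pin_head [(0.63, array([0.503, 0.058, 0.1  ]))]
pin top [0.1129 0.1138 0.1156]
cap z 128 [0.1174 0.1197]
cap z 162 [0.1183 0.1194]
```

View pics/v5.png

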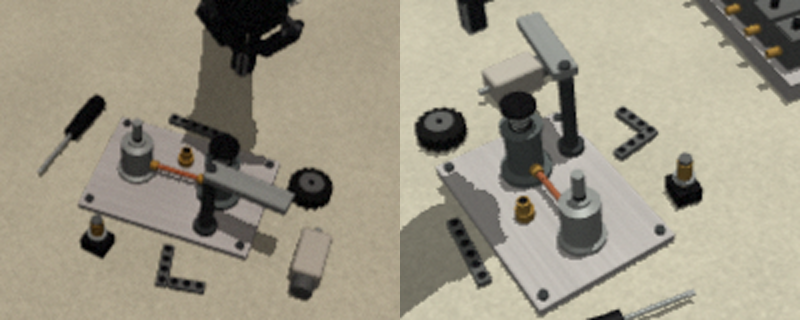

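```bash
python3 - <<'E'
from h import *
out=[]
for c in("scene","side"):
    p,d=optics.grab_frame(c);u,v=map(int,proj(c,(.494,.042,.095)))
    out.append(cv2.resize(p[v-18:v+18,u-18:u+18],(400,400),interpolation=0))
    for z in(.113,.1,.09,.0815,.077):
        a,b=map(int,np.round(proj(c,(.494,.042,z))));print(c,z,(a,b),p[b,a-2:a+3].mean(-1).round())
save("v6",np.hstack(out))
E
```

```text
scene 0.113 (329, 191) [116. 122. 120. 112. 116.]
scene 0.1 (329, 194) [ 48.  53.  51.  48. 129.]
scene 0.09 (329, 196) [44. 50. 50. 48. 94.]
scene 0.0815 (329, 198) [ 47.  51.  48.  43. 103.]
scene 0.077 (329, 199) [ 36.  42.  36.  22. 100.]
side 0.113 (278, 206) [156. 158. 156. 157. 157.]
side 0.1 (278, 211) [78. 67. 66. 66. 62.]
side 0.09 (278, 214) [79. 64. 66. 64. 66.]
side 0.0815 (279, 217) [62. 66. 67. 62. 59.]
side 0.077 (279, 218) [41. 56. 59. 61. 45.]
```

View pics/v6.png

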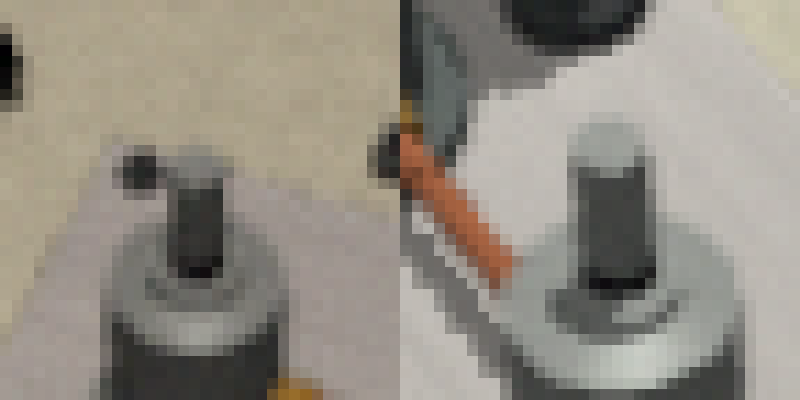

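The black band shows at the foot of the pin in both views, at (200,270) in the scene crop and (615,285) in the side crop. The cap is up, the guard is aside and the hand is clear, so I'm handing in.

```bash
python3 -c "
from h import *
print(job.close_job())"
```

```text
the job is handed in; nothing more can be done
None
```

The job is handed in: the guard bar is swung aside and the indicator pin is pumped fully out. I made five presses on the plunger cap, all down to the stop and let right up. The robot clock stood at about 15 s of the 48 s allowed.

**Last checks (both outside cameras):**
- **Pin:** the tip reads about 113 mm above the table, which is fully out. The black band shows at its foot in both views.
- **Plunger:** the cap is back at about 118 mm, its rest height.
- **Guard:** the bar stands at about 1.43 rad by my estimate, beyond the 1.1 needed.
- **Loose things:** they look undisturbed in the pictures; I did not measure their positions again.
- **Arm:** the hand is clear of everything. Wrist force stayed under 30 N in every reading.

**What went wrong or disagreed:**
- **First guard push:** it passed over the bar without touching it. The fingertips actually end about 35 mm above where the reported TCP says. I measured this with both cameras, went that much lower, and the second push worked.
- **First stroke:** it lifted the pin only about 3 mm, which the task allows for. The second added 6 mm. The last three together added about 11.5 mm, as the pin came up against its stop.
- **Pin detector:** the network's pin position wandered by up to 20 mm between calls, so I used the depth images for the pin instead.

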